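# Rake the round kiln tubes out of their tilt bin

### The arm

A 6-joint arm with a two-finger parallel gripper is mounted at the origin on the work surface. World frame = base frame: x ahead of the robot, y to its left, z up, the work surface at z = 0. Lengths are in m, angles in rad, forces in N, time in s.
With the tool pointing down it reaches from about 0.325 to 0.85 m from the base axis. Payload 15.5 kg.
Tool frame: the origin (TCP) lies at the very end of the fingers, on their centre line; the grasp point (between the pads) lies 19 mm behind it; z points along the fingers, y is the direction in which the jaws open and shut (so a half turn about z gives the same grasp; the last joint's range is limited). The gripper opens to 91 mm and grips with 3 to 60 N. Pads are 32 mm wide; open, the fingers measure 118 mm over their backs; the gripper's body (76 mm by 178 mm) begins 60 mm behind the grasp point.
Start: joints at [-1.433, 0.494, 1.345, -0, 1.302, -0.096], TCP at [0.144, -0.608, 0.189] pointing down, gripper open.
Joint ranges: [-2.91, 2.91], [-0.82, 2.16], [0.22, 2.67], [-1.22, 4.37], [0.12, 2.79], [-3.08, 3.08]. Speed limits (rad/s): [1.89, 1.89, 2.57, 3.01, 3.01, 3.01].

### API

Orientations are given as a unit quaternion [x, y, z, w].
In Python, from rig import get_obs, snapshot, camera_model, hand_in gives the robot as it stands.
- The arm moves only by the shell command python3 -m pendant 'ROWS'. ROWS is JSON, a list of rows, each a list of 3 entries, a list of its own where there are three numbers: the opening, from -1 (shut) to 1 (fully open), then the shift along the tool's x, y, z in cm, then the turn about the tool's z in rad. A call has 1 to 12 rows; each row is the pose to reach, as a shift and turn from the pose measured when the call began, along the tool's axes at that moment; what a row does not reach only later rows make up. A row lasts 1/12 s, in which the tool goes at most 41.7 mm and 7.16 degrees, less where a joint would pass 70% of its speed; a pose out of reach is approached as far as the arm can. A call with a gripper value outside its range is refused whole. The fingers move at their own pace and stop on an object; the grip force is fixed at half the most. Time passes only in rows, so rows that repeat a pose let the fingers close. It gives the time, the measured TCP pose, the force and the opening at its end, in the units of the state.
- get_obs(): the state, without advancing time (a new reading comes with each control period).
- snapshot(name): name is "scene" or "top" or "wrist"; returns (picture, depth): 480x640x3 uint8, blue, green, red; 480x640 float32, m along the optical axis (not along the pixel's ray), 0 where there is no reading.
- camera_model(name): a dict with "K" (3x3 intrinsics, pixels), "T" (4x4, takes a point from camera to world coordinates). Camera axes: x right, y down, z forward; pixel columns grow to the right and rows downward; lengths in m; the calibration is good to about 2 mm. The wrist camera is an equidistant fisheye: a pixel r from the principal point sees the ray r / f radians off the axis. A picture is of the moment at which its call begins: read the wrist's pose just before it. camera_model takes no time and is no camera call; for the wrist camera it gives the pose at the moment of the call.
- hand_in(): hands the job in, once; it reports no verdict.
The state is a dict: "time": time; "joint_pos": joint angles; "qvel": joint speeds; "effort": joint torques, N m; "ee_pos": TCP position; "orientation": TCP orientation; "ft_force": force on the tool from outside, world axes, zero at the start; "wrist_torque": the same for the moment, N m; "gripper_width": finger opening in m.
Only numpy, scipy, OpenCV 4.12 (cv2) and the standard library are available. Lean on these libraries where they do the work, as an engineer would, in place of code of your own. Each camera call takes 0.05 s, during which the arm holds its last target. There are 200 camera calls.

### The job

Find the tilt bin that holds the three round kiln tubes, swing it out of the rack as far as it goes, and rake all three tubes over its lip into the tray in front instead of lifting them out. Then push the bin fully home again. Leave the bin with the square posts shut and everything else where it stands.

Things in the scene. Friction and masses are not known exactly. Their poses are not given: they have to be found in the camera images.
- rack: Plywood rack, 107 (x) x 346 (y) x 95 mm high, fixed to the table, open at the top; side boards 85 mm high, back board 95. Origin: on its underside, 62 mm behind its front edge. Its x axis points from front to back (bins swing out to -x), y to the robot's left, z up. Two grey plastic tilt bins stand in it side by side, at y = +95 mm (left) and -95 mm (right).
- bin_left (a joint): Angle of the left bin: 0 = upright, fully home in the rack; grows as its top swings out to the rack's -x, to a stop at 1.13 rad (65 degrees). The stiff hinge holds it at any angle (0.3 N m, 3 N at the lip, moves it). No latch or handle: push its front wall out from inside the mouth, and push it shut on the outer side of its lip.
- bin_right (a joint): Angle of the right bin, like the left one. Swung right out, the front wall is a ramp climbing 25 degrees towards the robot to the lip; the corner strip (see bin_left_hinge) is an 8 degree slope facing it, and the floor rises steeply behind: the tubes roll into a shallow trough between ramp and strip.
- bin_left_hinge (a point): Hinge axis of the left bin (along the rack's y), mid-width, 15 mm above the table: its outer lower front corner. Upright, from here (x back, z up): front wall x 0 to 4 mm, 100 mm high to the lip; floor top z = 4 mm, to x = 81 mm; rear wall 12 mm high. A flat strip fills the inside corner, from x = 4, z = 50 mm on the wall to x = 34, z = 4 mm on the floor.
- bin_right_hinge (a point): The same point of the right bin. Both bins are alike: 124 mm wide inside, side walls 4 mm thick that taper from 100 mm high at the front to 12 mm at the rear.
- tray: Wooden tray with a cork floor, fixed, 140 (x) x 350 (y) x 35 mm high, walls and floor 5 mm, lying before both bins; axes as the rack's, origin: centre of its underside. The lip of a tilted-out bin overhangs its rear wall by about 8 to 16 mm, 57 mm above the table.
- sample_tube: Sample round tube standing fixed on the rack's back rail, 95 mm up, behind the bin that holds the round tubes (origin: centre of its underside).
- sample_post: Sample square post fixed on the back rail behind the bin that holds the square posts (origin: centre of its underside).
- tube1_center (a point): Centre of round tube 1: a loose, glazed, slippery buff ceramic tube (kiln spacer) with dark ends, 30 mm diameter, 30 mm long (its own y axis), about 35 g, starting on its side on the floor of its bin, axis roughly across the bin; it rolls. All three start in one bin.
- tube2_center (a point): Centre of round tube 2: a loose, glazed, slippery buff ceramic tube (kiln spacer) with dark ends, 30 mm diameter, 30 mm long (its own y axis), about 35 g, starting on its side on the floor of its bin, axis roughly across the bin; it rolls. All three start in one bin.
- tube3_center (a point): Centre of round tube 3: a loose, glazed, slippery buff ceramic tube (kiln spacer) with dark ends, 30 mm diameter, 30 mm long (its own y axis), about 35 g, starting on its side on the floor of its bin, axis roughly across the bin; it rolls. All three start in one bin.
- tube1: Round tube 1 (origin: a point on its round side, 15 mm from its centre).
- tube2: Round tube 2 (origin: a point on its round side, 15 mm from its centre).
- tube3: Round tube 3 (origin: a point on its round side, 15 mm from its centre).
- post1: Square buff ceramic post, 26 x 26 mm, 34 mm long, lying in the other bin (origin: centre of its underside).
- post2: Square buff ceramic post, 26 x 26 mm, 34 mm long, lying in the other bin (origin: centre of its underside).
- post3: Square buff ceramic post, 26 x 26 mm, 34 mm long, lying in the other bin (origin: centre of its underside).
- mug: White mug, 76 mm wide, 90 mm high, beside the rack (origin: centre of its foot, like the next ones).
- glue: White bottle, 52 mm diameter, 120 mm high, beside the rack.
- bowl: Clay-grey bowl, 120 mm wide, 50 mm high, left of the tray.
- spatula: Wooden-handled spatula, 180 mm long, lying right of the tray.
- brush: Brush, 170 mm long, lying right of the spatula.
- jar: Amber glass jar, 70 mm diameter, 75 mm high, right of the rack's front.
- broken_cup: Broken clay cup, 80 mm wide, 55 mm high, left of the rack's front.
Things that resemble listed ones, but are neither listed nor needed, are in the scene too. What is shaped like the tube1 but red is not meant.

How it is judged:
By the outcome, as a careful person would: the job done as asked, in the order asked, and still so for the second after the job is handed in, with the robot touching nothing.
It also fails if it takes over 67 s, if anything falls off the work surface, if the arm or the gripper's body presses on something with over 40 N, if the wrist force passes 120 N, or if a joint passes its speed limit or range.

## Working session

There is one attempt and no reset: what is moved stays moved. The work goes in short steps, Python scripts to look and compute and a shell command to move; the robot and the scene stay as the last step left them, time stands still between calls to the robot, and variables do not carry over. Pictures are saved under pics/ and viewed, about 8 in all and at most 12, crops included, and the job is handed in when it is done.

```bash
mkdir -p pics; ls; python3 - <<'E'
from rig import *
import cv2,numpy as np
o=get_obs();print({k:np.round(v,3).tolist() for k,v in o.items()})
for n in("top","scene"):
    p,d=snapshot(n);cv2.imwrite(f"pics/{n}0.png",p);np.save(f"pics/{n}0.npy",d)
    m=camera_model(n);print(n,np.round(m["K"],1).tolist(),np.round(m["T"],3).tolist())
E
```

```text
pics
{'time': 0.0, 'joint_pos': [-1.433, 0.494, 1.346, 0.0, 1.303, -0.095], 'qvel': [-0.001, 0.0, 0.002, -0.0, 0.003, 0.001], 'effort': [-0.003, -87.884, -38.186, 0.071, 0.053, -0.0], 'ee_pos': [0.144, -0.608, 0.188], 'orientation': [0.993, 0.116, -0.0, -0.001], 'ft_force': [0.151, -0.516, 0.084], 'wrist_torque': [-0.049, -0.0, 0.02], 'gripper_width': 0.091}
top [[523.8, 0.0, 317.0], [0.0, 523.8, 238.3], [0.0, 0.0, 1.0]] [[0.026, -0.989, 0.148, 0.435], [-0.999, -0.029, -0.018, -0.017], [0.022, -0.148, -0.989, 0.99], [0.0, 0.0, 0.0, 1.0]]
scene [[488.8, 0.0, 314.8], [0.0, 488.8, 236.0], [0.0, 0.0, 1.0]] [[0.023, 0.551, -0.834, 1.394], [1.0, -0.023, 0.013, -0.048], [-0.012, -0.834, -0.552, 0.615], [0.0, 0.0, 0.0, 1.0]]
```

View pics/top0.png

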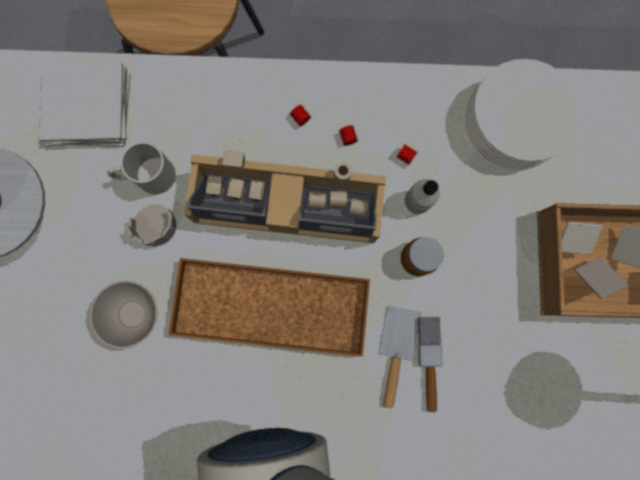

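View pics/scene0.png

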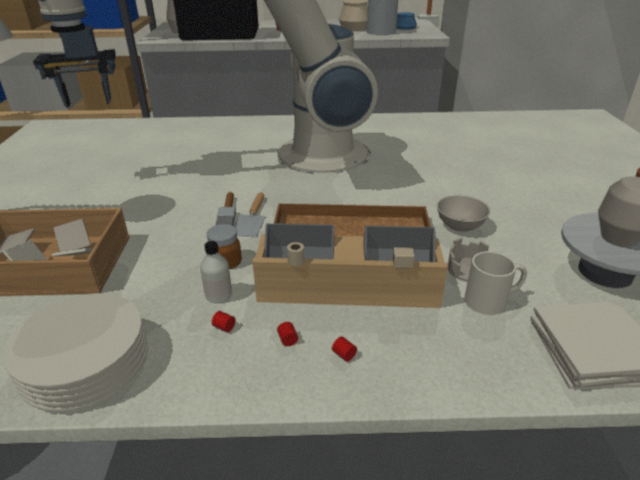

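The top view shows the round sample tube at (343,170), behind the right bin. The square sample at (233,158) is behind the left bin. So the tubes are in the right bin, with pieces at (318,200), (339,198) and (358,207). Next I'll measure the rack and tray from depth.

```bash
cat > h.py <<'E'
import cv2,numpy as np
from rig import *
def cloud(n,d):
    m=camera_model(n);K,T=m["K"],np.array(m["T"]);K=np.array(K)
    v,u=np.mgrid[:480,:640]
    P=np.stack([(u-K[0,2])/K[0,0]*d,(v-K[1,2])/K[1,1]*d,d],-1)
    return P@T[:3,:3].T+T[:3,3]
E
python3 - <<'E'
from h import *
d=np.load("pics/top0.npy");P=cloud("top",d)
u,v=np.meshgrid(np.arange(640),np.arange(480))
def rect(lo,hi,box,nm):
    x0,y0,x1,y1=box
    s=(P[...,2]>lo)&(P[...,2]<hi)&(u>=x0)&(u<x1)&(v>=y0)&(v<y1)
    s=cv2.morphologyEx(s.astype(np.uint8),cv2.MORPH_OPEN,np.ones((2,2)))>0
    q=P[s][:,:2].astype(np.float32);r=cv2.minAreaRect(q)
    print(nm,s.sum(),np.round(r[0],4),np.round(r[1],4),round(r[2],2),np.round(cv2.boxPoints(r),3).tolist(), np.median(P[s][:,2]).round(4))
rect(.075,.105,(182,150,392,245),"rack")
rect(.027,.042,(165,252,375,360),"tray")
for nm,c in dict(t1=(318,200),t2=(339,198),t3=(358,207),p1=(215,187),samp=(343,170),post=(233,158),rail=(290,168),table=(450,190),jar=(422,255),glue=(424,195)).items():
    print(nm,np.round(P[c[1]-1:c[1]+2,c[0]-1:c[0]+2].reshape(-1,3).mean(0),3))
# back rail direction
s=(P[...,2]>.088)&(P[...,2]<.101)&(u>188)&(u<390)&(v>150)&(v<190)
l=cv2.fitLine(P[s][:,:2].astype(np.float32),cv2.DIST_HUBER,0,.01,.01).ravel();print("rail",np.round(l,4))
p=cv2.imread("pics/top0.png");cv2.imwrite("pics/crop1.png",cv2.resize(p[140:250,180:395],None,fx=3.7,fy=3.7,interpolation=cv2.INTER_CUBIC))
E
```

```text
rack 4645 [0.5724 0.0188] [0.3675 0.2735] 89.28 [[0.43299999833106995, -0.16300000250339508], [0.7070000171661377, -0.16699999570846558], [0.7110000252723694, 0.20100000500679016], [0.43799999356269836, 0.20399999618530273]] 0.0845
tray 1655 [0.4494 0.0482] [0.3615 0.1443] 85.24 [[0.3630000054836273, -0.12600000202655792], [0.5059999823570251, -0.1379999965429306], [0.5360000133514404, 0.22200000286102295], [0.3930000066757202, 0.23399999737739563]] 0.0325
t1 [ 0.648 -0.034  0.047]
t2 [ 0.653 -0.073  0.047]
t3 [ 0.637 -0.108  0.048]
p1 [0.667 0.157 0.044]
samp [ 0.684 -0.074  0.124]
post [0.7   0.115 0.119]
rail [0.693 0.018 0.094]
table [ 0.686 -0.292 -0.001]
jar [ 0.548 -0.22   0.073]
glue [ 0.652 -0.219  0.095]
rail [0.084  0.9965 0.6902 0.0194]
```

View pics/crop1.png

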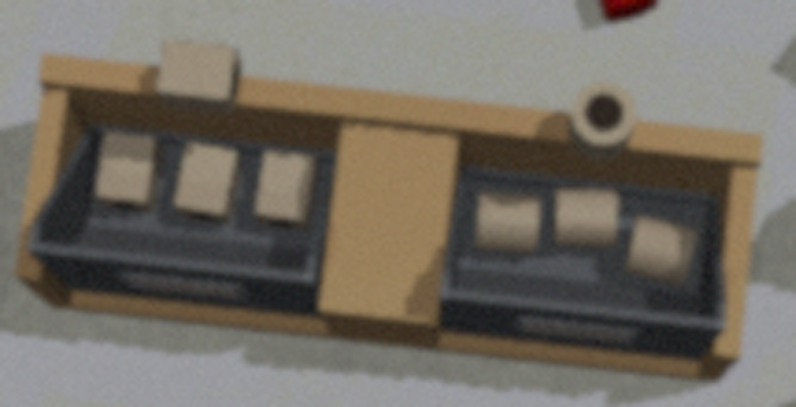

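```bash
python3 - <<'E'
from h import *
d=np.load("pics/top0.npy");P=cloud("top",d)
u,v=np.meshgrid(np.arange(640),np.arange(480))
m=camera_model("top");K=np.array(m["K"]);T=np.array(m["T"])
def ray(c,z):
    r=T[:3,:3]@np.linalg.solve(K,[c[0],c[1],1]);return (T[:3,3]+r*(z-T[2,3])/r[2])[:2]
a,b=ray((191.4,154.9),.095),ray((386,176.5),.095);print("rear corners",a,b,np.linalg.norm(a-b),"yaw",-np.arctan2((a-b)[0],(a-b)[1]))
th=-.084;ex=np.array([np.cos(th),np.sin(th)]);ey=np.array([-np.sin(th),np.cos(th)])
mid=(a+b)/2;O=mid-.045*ex;print("origin",O)
X=(P[...,:2]-O)@ex;Y=(P[...,:2]-O)@ey;Z=P[...,2]
B=(abs(X)<.12)&(abs(Y)<.19)
pc=lambda q:np.round(np.percentile(q,[1,5,50,95,99]),4)
for nm,s in dict(rail=B&(X>.02)&(Z>.089)&(Z<.1)&(abs(Y)<.15),divider=B&(abs(Y)<.02)&(Z>.078)&(Z<.09),lipR=B&(Z>.103)&(X<.03)&(Y<0),lipL=B&(Z>.103)&(X<.03)&(Y>0),all=B&(Z>.075)&(Z<.1)).items():
    print(nm,s.sum(),pc(X[s]),pc(Y[s]),pc(Z[s]))
# tubes: bright pixels inside right bin
p=cv2.imread("pics/top0.png");g=p[...,2].astype(int)
for side in(-1,1):
    s=(side*Y>.03)&(abs(Y)<.16)&(X>-.04)&(X<.04)&(Z>.02)&(Z<.06)&(g>110)&(p[...,2].astype(int)-p[...,0]>10)
    n,l,st,c=cv2.connectedComponentsWithStats(s.astype(np.uint8))
    for i in range(1,n):
        if st[i,4]>30:
            q=l==i;print(side,st[i,4],c[i].round(1),"local",np.round([X[q].mean(),Y[q].mean(),Z[q].max()],4))
q=np.array([.503,-.138]);print("tray local rear/front", [(np.round((np.array(w)-O)@np.stack([ex,ey],1),4)) for w in([.363,-.126],[.506,-.138],[.536,.222],[.393,.234])])
E
```

```text
rear corners [0.71106887 0.19166925] [ 0.6827903  -0.15190377] 0.34473482865216515 yaw -0.08212219527717357
origin [0.65208825 0.0236583 ]
rail 1136 [0.0265 0.032  0.0386 0.0456 0.0465] [-0.1477 -0.1377 -0.0033  0.1381  0.1477] [0.0897 0.0908 0.0938 0.0966 0.0986]
divider 1205 [-0.0606 -0.0571 -0.0146  0.0293  0.0324] [-0.0196 -0.018  -0.      0.018   0.0195] [0.0795 0.081  0.0837 0.0866 0.0877]
lipR 388 [-0.0536 -0.0533 -0.0506  0.0286  0.0299] [-0.1588 -0.1569 -0.094  -0.0299 -0.0279] [0.1034 0.1048 0.1131 0.1235 0.1261]
lipL 418 [-0.0536 -0.0534 -0.0503  0.0284  0.0297] [0.0306 0.0328 0.0965 0.1593 0.1617] [0.1034 0.105  0.1131 0.1199 0.1219]
all 4582 [-0.0603 -0.0545  0.0069  0.0437  0.0459] [-0.1702 -0.1648  0.0015  0.1675  0.1732] [0.0757 0.0794 0.085  0.0958 0.0987]
-1 151 [317.  198.8] local [ 0.0026 -0.0557  0.0517]
-1 167 [338. 197.] local [ 0.0105 -0.0938  0.0521]
-1 136 [356.9 205.5] local [-0.0016 -0.13    0.0509]
1 178 [213.2 186.7] local [0.0039 0.1371 0.0481]
1 238 [235.2 187.8] local [0.0065 0.0966 0.0482]
1 203 [255.7 189.6] local [0.0075 0.0587 0.0503]
tray local rear/front [array([-0.2755, -0.1734]), array([-0.132 , -0.1733]), array([-0.1323,  0.1879]), array([-0.2758,  0.1879])]
```

```bash
cat >> h.py <<'E'
TH=-.083;O=np.array([.652,.0237]);A=np.array([[np.cos(TH),np.sin(TH)],[-np.sin(TH),np.cos(TH)]])
def loc(target=None):
    """local TCP (mm, rack axes, z world) and the tool-axes shift in cm to a local target in mm"""
    from scipy.spatial.transform import Rotation as R
    o=get_obs();p=np.array(o["ee_pos"]);r=R.from_quat(o["orientation"]).as_matrix()
    l=np.r_[A@(p[:2]-O),p[2]]*1e3
    print("t %.2f"%o["time"],"loc",l.round(1),"F",np.round(o["ft_force"],1),"w",round(o["gripper_width"],3),"yaw err(turn)",round(np.arctan2(r[1,0],r[0,0])-TH,3),"tilt",r[2,2].round(4))
    if target is not None:
        w=np.r_[O+A.T@(np.array(target[:2])/1e3),target[2]/1e3]
        print("shift cm",((w-p)@r*100).round(2))
E
python3 -m pendant '[[-0.8,[58.1,-41.7,0],0.315],[-0.8,[58.1,-41.7,0],0.315],[-0.8,[58.1,-41.7,0],0.315],[-0.8,[58.1,-41.7,0],0.315],[-0.8,[58.1,-41.7,0],0.315],[-0.8,[58.1,-41.7,0],0.315],[-0.8,[58.1,-41.7,0],0.315],[-0.8,[58.1,-41.7,0],0.315],[-0.8,[58.1,-41.7,0],0.315],[-0.8,[58.1,-41.7,0],0.315],[-0.8,[58.1,-41.7,0],0.315],[-0.8,[58.1,-41.7,0],0.315]]'; python3 -c "from h import *;loc((-30,-95,188))"
```

```text
time: 1.1
ee_pos: [0.4717, -0.2301, 0.1885]
orientation: [0.999, -0.041, -0.0, -0.001]
ft_force: [0.6, -1.6, -0.5]
gripper_width: 0.0139
t 1.10 loc [-158.6 -267.9  188.5] F [ 0.6 -1.6 -0.5] w 0.014 yaw err(turn) 0.001 tilt -1.0
shift cm [ 12.88 -17.28   0.06]
```

```bash
python3 -m pendant '[[-0.8,[12.9,-17.3,0],0],[-0.8,[12.9,-17.3,0],0],[-0.8,[12.9,-17.3,0],0],[-0.8,[12.9,-17.3,0],0],[-0.8,[12.9,-17.3,0],0],[-0.8,[12.9,-17.3,0],0],[-0.8,[12.9,-17.3,0],0],[-0.8,[12.9,-17.3,0],0],[-0.8,[12.9,-17.3,4.5],0],[-0.8,[12.9,-17.3,4.5],0]]'; python3 -c "from h import *;loc((-30,-95,100))
p,d=snapshot('wrist');cv2.imwrite('pics/w1.png',p)"
```

```text
time: 1.93
ee_pos: [0.611, -0.069, 0.1392]
orientation: [0.999, -0.042, -0.003, -0.001]
ft_force: [-1.8, -0.1, -0.9]
gripper_width: 0.0096
t 1.93 loc [-33.2 -95.8 139.2] F [-1.8 -0.1 -0.9] w 0.01 yaw err(turn) -0.0 tilt -1.0
shift cm [ 0.35 -0.07  3.92]
```

View pics/w1.png

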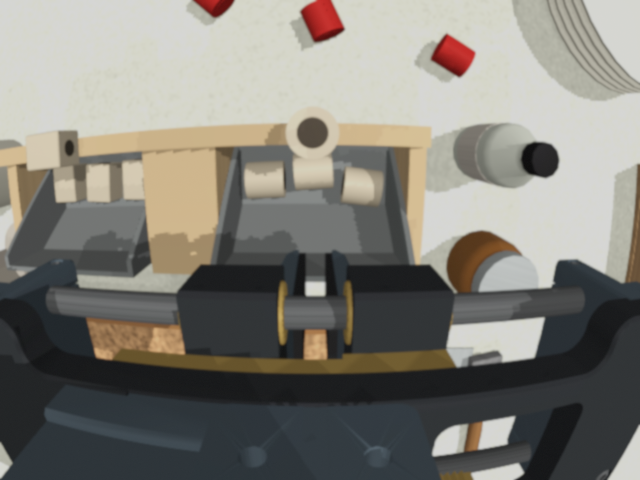

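```bash
python3 -m pendant '[[-0.8,[0.3,-0.1,2],0],[-0.8,[0.3,-0.1,3.9],0],[-0.8,[0.3,-0.1,3.9],0],[-0.8,[0.3,-0.1,3.9],0]]'; python3 -c "from h import *;loc((-30,-95,100))"
```

```text
time: 2.32
ee_pos: [0.6135, -0.0689, 0.1025]
orientation: [0.999, -0.042, -0.004, -0.001]
ft_force: [0.8, -0.4, 0.7]
gripper_width: 0.0088
t 2.32 loc [-30.7 -95.5 102.5] F [ 0.8 -0.4  0.7] w 0.009 yaw err(turn) -0.002 tilt -1.0
shift cm [ 0.07 -0.05  0.25]
```

```bash
python3 -m pendant '[[-0.8,[-0.6,0,0.25],0],[-0.8,[-1.3,0,0.3],0],[-0.8,[-1.9,0,0.4],0],[-0.8,[-2.5,0,0.45],0],[-0.8,[-3.2,0,0.7],0],[-0.8,[-3.9,0,0.95],0],[-0.8,[-4.6,0,1.2],0],[-0.8,[-5.3,0,1.5],0],[-0.8,[-6.0,0,1.85],0],[-0.8,[-6.7,0,2.25],0],[-0.8,[-6.7,0,2.25],0]]'; python3 -c "from h import *;loc((-119.7,-95,57.5))"
```

```text
time: 3.23
ee_pos: [0.5444, -0.0628, 0.0796]
orientation: [0.999, -0.042, -0.005, -0.001]
ft_force: [-0.1, -0.2, -0.6]
gripper_width: 0.0093
t 3.23 loc [-100.   -95.2   79.6] F [-0.1 -0.2 -0.6] w 0.009 yaw err(turn) -0.002 tilt -0.9999
shift cm [-1.94 -0.01  2.23]
```

```bash
python3 -m pendant '[[-0.8,[-0.3,0,0.3],0],[-0.8,[-0.6,0,0.6],0],[-0.8,[-0.95,0,1.0],0],[-0.8,[-1.3,0,1.4],0],[-0.8,[-1.6,0,1.75],0],[-0.8,[-1.9,0,2.15],0],[-0.8,[-1.9,0,2.25],0],[-0.8,[-1.9,0,2.25],0]]'; python3 -c "from h import *;loc((-119.7,-95,57.5))
p,d=snapshot('wrist');cv2.imwrite('pics/w2.png',p)"
```

```text
time: 3.9
ee_pos: [0.525, -0.0611, 0.057]
orientation: [0.999, -0.042, -0.006, -0.001]
ft_force: [-0.4, -0.3, 0.6]
gripper_width: 0.0092
t 3.90 loc [-119.5  -95.1   57. ] F [-0.4 -0.3  0.6] w 0.009 yaw err(turn) -0.002 tilt -0.9999
shift cm [-0.02 -0.01 -0.05]
```

View pics/w2.png

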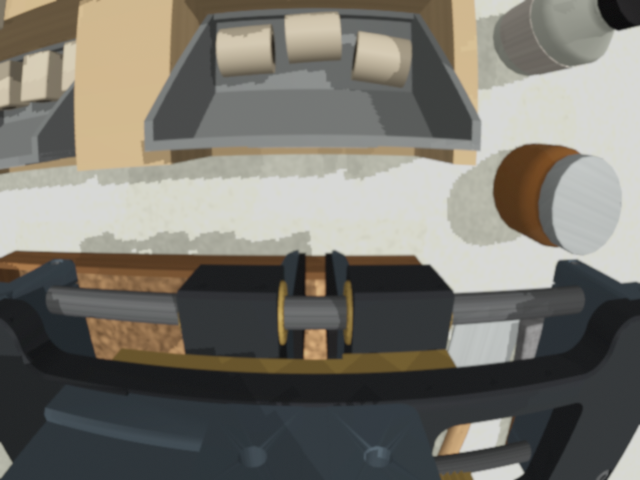

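The picture shows the bin still nearly upright, with its lip at row 140, and the fingers well in front of it at (315,260). They either slipped over the lip or never went inside. I'll measure the lip from the wrist depth.

```bash
cat >> h.py <<'E'
def wcloud(d):
    m=camera_model("wrist");K,T=np.array(m["K"]),np.array(m["T"])
    v,u=np.mgrid[:480,:640];x=(u-K[0,2])/K[0,0];y=(v-K[1,2])/K[1,1];r=np.hypot(x,y)+1e-9
    P=np.stack([np.tan(r)*x/r*d,np.tan(r)*y/r*d,d],-1)
    P=P@T[:3,:3].T+T[:3,3]
    return np.dstack([(P[...,:2]-O)@A.T,P[...,2]])*1e3
E
python3 - <<'E'
from h import *
m=camera_model("wrist");print(np.round(m["K"],1).tolist(),np.round(m["T"],3).tolist())
p,d=snapshot("wrist");W=wcloud(d)
for n,(u,v) in dict(tubeR=(380,60),tubeM=(312,40),lip=(312,141),lipL=(200,141),lipRt=(430,141),ramp=(312,120),rampup=(312,95),trayrim=(250,258),cork=(180,300),sideboard=(466,60),front=(312,155),table=(300,200),divider=(120,90),fing=(295,262),fing2=(340,262),jartop=(580,205)).items(): print(n,W[v-1:v+2,u-1:u+2].reshape(-1,3).mean(0).round(0))
E
```

```text
[[371.6, 0.0, 314.9], [0.0, 371.6, 233.8], [0.0, 0.0, 1.0]] [[-0.083, -0.964, -0.252, 0.595], [-0.997, 0.08, 0.024, -0.066], [-0.003, 0.253, -0.967, 0.251], [0.0, 0.0, 0.0, 1.0]]
tubeR [  -4. -129.   47.]
tubeM [  6. -92.  47.]
lip [-50. -93. 114.]
lipL [-49. -50. 114.]
lipRt [ -49. -137.  114.]
ramp [-39. -92.  51.]
rampup [-23. -92.  25.]
trayrim [-131.  -48.    6.]
cork [-82. -66. 184.]
sideboard [  -9. -165.   84.]
front [-60. -92.   3.]
table [-91. -83.  -1.]
divider [-21.   2.  84.]
fing [-102.  -85.  100.]
fing2 [-102. -105.  100.]
jartop [ -78. -249.   74.]
```

```bash
python3 - <<'E'
from h import *
p,d=snapshot("wrist");W=wcloud(d)
for v in range(244,300,4): print(v,[W[v,u].round(0).tolist() for u in(292,300,332,340)],p[v,292].tolist())
p,d=snapshot("scene");cv2.imwrite("pics/s1.png",cv2.resize(p[120:330,200:500],None,fx=2.6,fy=2.6,interpolation=cv2.INTER_CUBIC))
E
```

```text
244 [[-123.0, -77.0, -2.0], [-123.0, -83.0, -3.0], [-123.0, -106.0, -1.0], [-123.0, -111.0, -2.0]] [159, 172, 171]
248 [[-126.0, -77.0, -1.0], [-126.0, -83.0, -1.0], [-126.0, -106.0, -1.0], [-126.0, -111.0, -1.0]] [157, 170, 169]
252 [[-101.0, -83.0, 86.0], [-103.0, -87.0, 82.0], [-101.0, -102.0, 87.0], [-102.0, -106.0, 85.0]] [93, 96, 92]
256 [[-102.0, -83.0, 92.0], [-103.0, -87.0, 87.0], [-101.0, -102.0, 92.0], [-101.0, -105.0, 92.0]] [59, 54, 47]
260 [[-102.0, -84.0, 97.0], [-103.0, -87.0, 94.0], [-103.0, -101.0, 94.0], [-101.0, -105.0, 99.0]] [59, 54, 46]
264 [[-102.0, -84.0, 103.0], [-103.0, -87.0, 98.0], [-103.0, -101.0, 98.0], [-101.0, -104.0, 104.0]] [59, 54, 46]
268 [[-101.0, -84.0, 108.0], [-102.0, -88.0, 105.0], [-103.0, -101.0, 105.0], [-101.0, -104.0, 109.0]] [58, 53, 46]
272 [[-101.0, -85.0, 114.0], [-103.0, -88.0, 109.0], [-103.0, -101.0, 108.0], [-101.0, -104.0, 113.0]] [59, 54, 46]
276 [[-101.0, -85.0, 118.0], [-103.0, -88.0, 114.0], [-103.0, -101.0, 114.0], [-101.0, -104.0, 118.0]] [59, 54, 47]
280 [[-101.0, -85.0, 122.0], [-103.0, -88.0, 117.0], [-103.0, -100.0, 117.0], [-102.0, -103.0, 120.0]] [59, 53, 46]
284 [[-101.0, -86.0, 127.0], [-102.0, -88.0, 123.0], [-103.0, -100.0, 122.0], [-101.0, -103.0, 126.0]] [56, 52, 44]
288 [[-101.0, -86.0, 131.0], [-103.0, -88.0, 126.0], [-103.0, -100.0, 126.0], [-101.0, -103.0, 130.0]] [54, 50, 43]
292 [[-101.0, -86.0, 133.0], [-103.0, -89.0, 130.0], [-103.0, -100.0, 130.0], [-101.0, -103.0, 134.0]] [50, 45, 39]
296 [[-85.0, -89.0, 173.0], [-85.0, -91.0, 173.0], [-85.0, -98.0, 173.0], [-84.0, -100.0, 174.0]] [51, 51, 49]
```

View pics/s1.png

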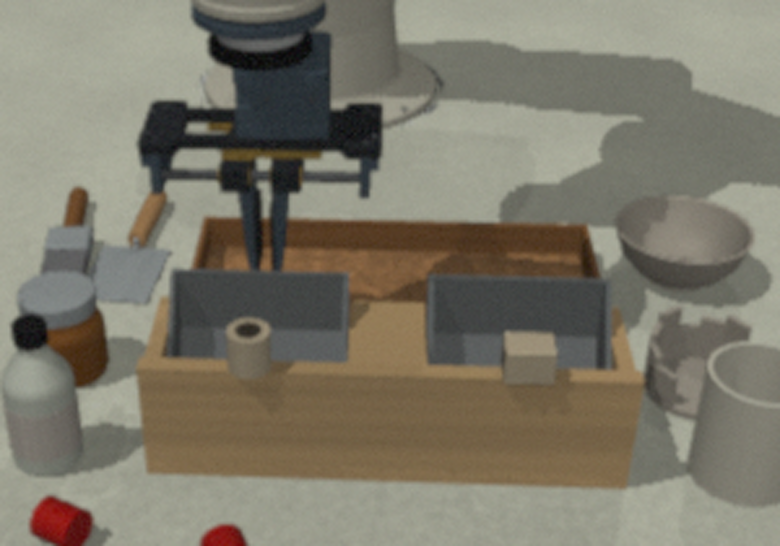

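The scene and wrist depth agree: the visible finger ends are at about z = 84 mm while the TCP reads 57. So the fingers passed above the lip, and nothing was touched. I'll go back in deeper; a TCP of 73 mm is safe whichever reading is right.

```bash
python3 -m pendant '[[-0.8,[0,0,-4],0],[-0.8,[0,0,-8],0],[-0.8,[2,0,-9],0],[-0.8,[6,0,-9],0],[-0.8,[9,0,-9],0],[-0.8,[9,0,-9],0],[-0.8,[9,0,-6],0],[-0.8,[9,0,-2.5],0],[-0.8,[9,0,-1.6],0],[-0.8,[9,0,-1.6],0]]'; python3 -c "from h import *;loc((-34,-95,73))"; python3 -m pendant '[[-0.8,[-0.4,0,0],0],[-0.8,[-0.8,0,0],0],[-0.8,[-1.2,0,0],0],[-0.8,[-1.6,0,0],0]]'; python3 - <<'E'
from h import *
loc()
p,d=snapshot("wrist");W=wcloud(d);cv2.imwrite("pics/w3.png",p)
for u in(292,340):
    for v in range(225,290,8): print(u,v,W[v,u].round(0))
s=(W[...,2]>95)&(W[...,2]<125)&(abs(W[...,1]+95)<60)&(W[...,0]<0);s[245:]=0
print(s.sum(),np.percentile(W[s],[5,50,95],axis=0).round(0) if s.any() else 0)
E
```

```text
time: 4.93
ee_pos: [0.614, -0.0686, 0.0705]
orientation: [0.999, -0.042, -0.007, -0.002]
ft_force: [0.7, -0.1, -0.0]
gripper_width: 0.0092
t 4.93 loc [-30.2 -95.1  70.5] F [ 0.7 -0.1 -0. ] w 0.009 yaw err(turn) -0.002 tilt -0.9999
shift cm [-0.38 -0.01 -0.24]
time: 5.27
ee_pos: [0.5995, -0.0675, 0.073]
orientation: [0.999, -0.042, -0.005, -0.001]
ft_force: [4.6, -0.5, -1.4]
gripper_width: 0.009
t 5.27 loc [-44.8 -95.3  73. ] F [ 4.6 -0.5 -1.4] w 0.009 yaw err(turn) -0.002 tilt -0.9999
292 225 [-31. -79.  35.]
292 233 [-35. -79.  40.]
292 241 [-39. -79.  44.]
292 249 [-43. -80.  48.]
292 257 [-28. -84. 109.]
292 265 [-28. -84. 121.]
292 273 [-28. -85. 131.]
292 281 [-28. -85. 139.]
292 289 [-28. -86. 145.]
340 225 [ -31. -110.   35.]
340 233 [ -35. -110.   39.]
340 241 [ -39. -109.   45.]
340 249 [ -43. -109.   48.]
340 257 [ -29. -105.  107.]
340 265 [ -28. -104.  120.]
340 273 [ -28. -104.  129.]
340 281 [ -28. -103.  139.]
340 289 [ -28. -103.  145.]
0 0
```

View pics/w3.png

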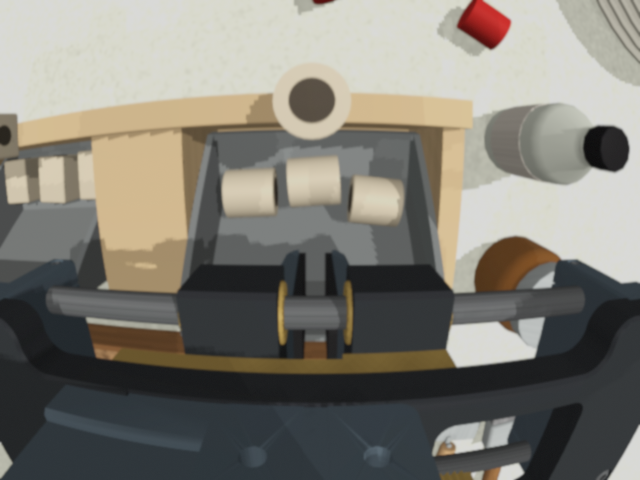

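Now the fingers are inside and pushing: 4.6 N, with the wall displaced about 10 mm. The effective tip is about 26 mm above the reported TCP. I'll follow the arc with that offset.

```bash
python3 -m pendant '[[-0.8,[-0.6,0,0.05],0],[-0.8,[-1.1,0,0.1],0],[-0.8,[-1.8,0,0.3],0],[-0.8,[-2.5,0,0.55],0],[-0.8,[-3.2,0,0.85],0],[-0.8,[-3.9,0,1.15],0],[-0.8,[-4.6,0,1.5],0],[-0.8,[-5.25,0,1.9],0],[-0.8,[-5.25,0,1.9],0]]'; python3 - <<'E'
from h import *
loc((-119.7,-95,31.5))
p,d=snapshot("wrist");W=wcloud(d);cv2.imwrite("pics/w4.png",p)
# ramp plane: points on bin wall
s=(abs(W[...,1]+95)<55)&(W[...,0]<-45)&(W[...,2]>20)&(W[...,2]<110);s[245:]=0
q=W[s];print(len(q),np.percentile(q,[1,50,99],axis=0).round(0) if len(q) else 0)
if len(q): c=np.polyfit(q[:,0],q[:,2],1);print("slope deg from vertical",90-np.degrees(np.arctan(-c[0])))
E
```

```text
time: 6.07
ee_pos: [0.5438, -0.0626, 0.0536]
orientation: [0.999, -0.042, -0.007, -0.002]
ft_force: [0.1, 0.2, 0.6]
gripper_width: 0.009
t 6.07 loc [-100.7  -95.    53.6] F [0.1 0.2 0.6] w 0.009 yaw err(turn) -0.002 tilt -0.9999
shift cm [-1.87  0.01  2.23]
14796 [[ -87. -149.   45.]
 [ -67.  -95.   49.]
 [ -45.  -41.   71.]]
slope deg from vertical 106.24723420697663
```

```bash
python3 -m pendant '[[-0.8,[-0.35,0,0.3],0],[-0.8,[-0.65,0,0.65],0],[-0.8,[-0.95,0,1.0],0],[-0.8,[-1.3,0,1.4],0],[-0.8,[-1.6,0,1.8],0],[-0.8,[-1.85,0,2.2],0],[-0.8,[-1.85,0,2.3],0],[-0.8,[-1.85,0,2.4],0]]'; python3 - <<'E'
from h import *
loc()
p,d=snapshot("wrist");W=wcloud(d);cv2.imwrite("pics/w5.png",p)
for u in(200,312,430):
    for v in range(60,250,15): print(u,v,W[v,u].round(0))
E
```

```text
time: 6.78
ee_pos: [0.5267, -0.0612, 0.0313]
orientation: [0.999, -0.042, -0.005, -0.001]
ft_force: [-0.3, 0.5, 40.5]
gripper_width: 0.0087
t 6.78 loc [-117.8  -95.    31.3] F [-0.3  0.5 40.5] w 0.009 yaw err(turn) -0.002 tilt -0.9999
200 60 [-17. -51.  91.]
200 75 [-23. -53.  94.]
200 90 [-26. -47.  78.]
200 105 [-31. -43.  66.]
200 120 [-37. -39.  53.]
200 135 [-44. -37.  45.]
200 150 [-52. -37.  45.]
200 165 [-60. -36.  45.]
200 180 [-67. -35.  42.]
200 195 [-72. -41.  64.]
200 210 [-78. -43.  70.]
200 225 [-85. -43.  70.]
200 240 [-92. -41.  68.]
312 60 [-19. -93.  93.]
312 75 [-25. -93.  96.]
312 90 [-28. -93.  75.]
312 105 [-33. -92.  64.]
312 120 [-39. -92.  51.]
312 135 [-46. -92.  45.]
312 150 [-53. -92.  45.]
312 165 [-61. -92.  44.]
312 180 [-68. -92.  42.]
312 195 [-72. -92.  65.]
312 210 [-78. -92.  68.]
312 225 [-85. -92.  70.]
312 240 [-92. -92.  68.]
430 60 [ -17. -136.   92.]
430 75 [ -23. -135.   94.]
430 90 [ -26. -140.   78.]
430 105 [ -32. -144.   66.]
430 120 [ -37. -148.   53.]
430 135 [-48. -94. 226.]
430 150 [ -52. -151.   44.]
430 165 [ -60. -152.   43.]
430 180 [ -67. -152.   43.]
430 195 [ -75. -153.   41.]
430 210 [ -78. -145.   69.]
430 225 [ -84. -145.   71.]
430 240 [ -99. -154.   43.]
```

View pics/w5.png

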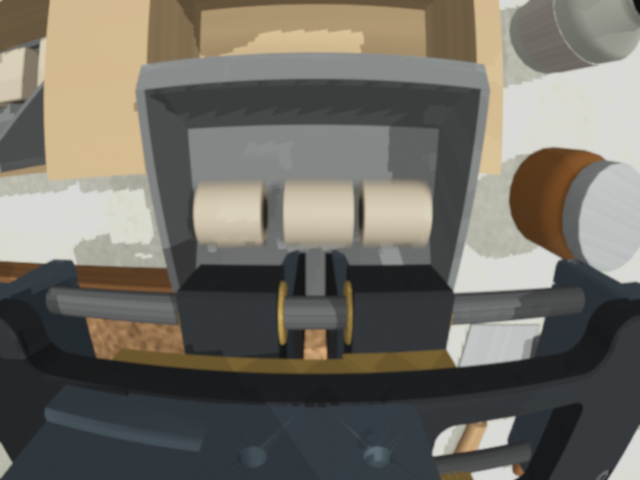

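The bin is fully out: the strip slopes 8° from 45 to 42 mm, and the stop gives 40 N upward. The tubes lie in the trough at y' ≈ -52, -92 and -132 (image (230,212), (318,212), (397,212)), with their tops at 70 mm. I'll lift, go in behind the middle tube and rake.

```bash
python3 -m pendant '[[-0.8,[0.2,0,-3.5],0],[-0.8,[0.2,0,-7],0],[-0.8,[2.2,-0.1,-7],0],[-0.8,[5,-0.1,-7],0],[-0.8,[6.3,-0.1,-7],0],[-0.8,[6.3,-0.1,-7],0],[-0.8,[6.3,-0.1,-7],0],[-0.8,[6.3,-0.1,-4.5],0],[-0.8,[6.3,-0.1,-2],0],[-0.8,[6.3,-0.1,-0.5],0],[-0.8,[6.3,-0.1,-0.5],0]]'; python3 - <<'E'
from h import *
loc((-65,-93,24))
p,d=snapshot("wrist");W=wcloud(d)
for y in(-52,-92,-132):
    s=(abs(W[...,1]-y)<8)&(W[...,0]<-60)&(W[...,0]>-115)&(W[...,2]>52)&(W[...,2]<75);s[250:]=0
    q=W[s];print(y,len(q),np.percentile(q,[2,50,98],axis=0).round(0).tolist() if len(q) else 0)
E
```

```text
time: 7.75
ee_pos: [0.5861, -0.065, 0.0325]
orientation: [0.999, -0.042, -0.008, -0.002]
ft_force: [-1.7, -0.0, -1.1]
gripper_width: 0.0094
t 7.75 loc [-58.3 -93.8  32.5] F [-1.7 -0.  -1.1] w 0.009 yaw err(turn) -0.002 tilt -0.9999
shift cm [-0.66 -0.08  0.86]
-52 0 0
-92 0 0
-132 0 0
```

```bash
python3 -m pendant '[[-0.8,[-0.7,0,0.6],0],[-0.8,[-1.5,0,0.85],0],[-0.8,[-2.2,0,0.9],0],[-0.8,[-3.0,0,0.7],0],[-0.8,[-3.7,0,0.5],0],[-0.8,[-4.5,0,0.1],0],[-0.8,[-5.2,0,-0.3],0],[-0.8,[-5.8,0,-0.6],0],[-0.8,[-6.4,0,-0.9],0],[-0.8,[-7.0,0,-1.1],0],[-0.8,[-7.6,0,-1.3],0],[-0.8,[-8.2,0,-1.4],0]]'; python3 - <<'E'
from h import *
loc((-140,-93,47))
p,d=snapshot("wrist");cv2.imwrite("pics/w6.png",p)
p,d=snapshot("scene");cv2.imwrite("pics/s2.png",p)
c=p[180:330,220:480];w=cv2.imread("pics/w6.png")
cv2.imwrite("pics/m6.png",np.vstack([cv2.resize(c,(520,300),interpolation=cv2.INTER_CUBIC),cv2.resize(w[:300],(520,244))]))
E
```

```text
time: 8.8
ee_pos: [0.5054, -0.0583, 0.0498]
orientation: [0.999, -0.042, -0.007, -0.002]
ft_force: [0.1, 0.4, 0.0]
gripper_width: 0.0095
t 8.80 loc [-139.3  -93.8   49.8] F [0.1 0.4 0. ] w 0.009 yaw err(turn) -0.002 tilt -0.9999
shift cm [-0.07 -0.08  0.28]
```

View pics/m6.png

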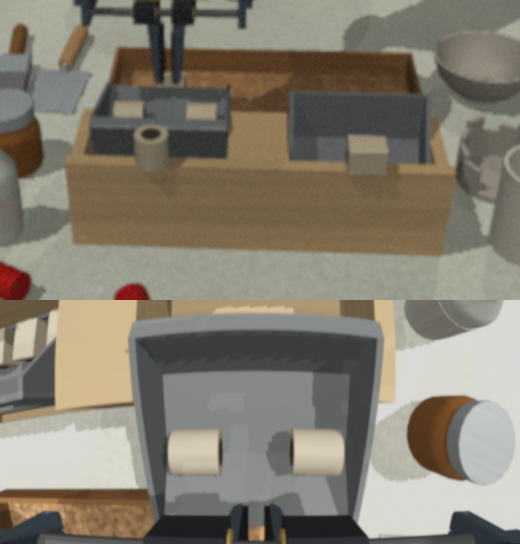

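The middle tube is over the lip. The other two lie at image (195,452) and (317,452) of the composite. Next is the right tube at y' ≈ -132.

```bash
python3 -m pendant '[[-0.8,[0,0,-3],0],[-0.8,[2,1,-5],0],[-0.8,[5,2.5,-5],0],[-0.8,[8.1,3.7,-5],0],[-0.8,[8.3,3.7,-5],0],[-0.8,[8.3,3.7,-5],0],[-0.8,[8.3,3.7,-5],0],[-0.8,[8.3,3.7,-2],0],[-0.8,[8.3,3.7,1],0],[-0.8,[8.3,3.7,1.5],0],[-0.8,[8.3,3.7,1.5],0]]'; python3 - <<'E'
from h import *
loc((-58,-131,33))
p,d=snapshot("wrist");W=wcloud(d);cv2.imwrite("pics/w7.png",p)
g=cv2.inRange(p,(110,130,140),(235,235,245))
s=(W[...,0]<-55)&(W[...,0]>-115)&(W[...,2]>48)&(W[...,2]<75)&(W[...,1]<-30)&(W[...,1]>-158)&(g>0)
n,l,st,c=cv2.connectedComponentsWithStats(s.astype(np.uint8))
for i in range(1,n):
    if st[i,4]>50:print(st[i],np.percentile(W[l==i],[2,50,98],axis=0).round(0).tolist())
E
```

```text
time: 9.82
ee_pos: [0.582, -0.1011, 0.0318]
orientation: [0.999, -0.042, -0.01, -0.002]
ft_force: [-0.2, -0.4, 0.1]
gripper_width: 0.0089
t 9.82 loc [ -59.4 -130.2   31.8] F [-0.2 -0.4  0.1] w 0.009 yaw err(turn) -0.001 tilt -0.9998
shift cm [ 0.14  0.08 -0.12]
[148 324  36  30 916] [[-94.0, -60.0, 65.0], [-86.0, -50.0, 69.0], [-80.0, -41.0, 71.0]]
[304 330  22  29 596] [[-94.0, -134.0, 65.0], [-86.0, -129.0, 69.0], [-80.0, -124.0, 71.0]]
```

```bash
python3 -m pendant '[[-0.8,[-0.7,0,0.6],0],[-0.8,[-1.4,0,0.8],0],[-0.8,[-2.1,0,0.85],0],[-0.8,[-2.9,0,0.65],0],[-0.8,[-3.6,0,0.45],0],[-0.8,[-4.4,0,0.05],0],[-0.8,[-5.1,0,-0.35],0],[-0.8,[-5.7,0,-0.6],0],[-0.8,[-6.3,0,-0.9],0],[-0.8,[-6.9,0,-1.1],0],[-0.8,[-7.5,0,-1.3],0],[-0.8,[-8.1,0,-1.4],0]]'; python3 -c "from h import *;loc((-58,-60,100))"; python3 -m pendant '[[-0.8,[0,0,-3],0],[-0.8,[1,-2,-5],0],[-0.8,[4,-5,-5],0],[-0.8,[7,-6.5,-5],0],[-0.8,[8.1,-7,-5],0],[-0.8,[8.1,-7,-5],0],[-0.8,[8.1,-7,-5],0],[-0.8,[8.1,-7,-5],0]]'; python3 - <<'E'
from h import *
loc((-59,-61,32))
p,d=snapshot("wrist");cv2.imwrite("pics/w8.png",p)
W=wcloud(d);g=cv2.inRange(p,(110,130,140),(235,235,245))
s=(W[...,0]<-55)&(W[...,0]>-115)&(W[...,2]>48)&(W[...,2]<75)&(W[...,1]<-30)&(W[...,1]>-158)&(g>0)
n,l,st,c=cv2.connectedComponentsWithStats(s.astype(np.uint8))
for i in range(1,n):
    if st[i,4]>50:print(st[i],np.percentile(W[l==i],[2,50,98],axis=0).round(0).tolist())
E
```

```text
time: 10.87
ee_pos: [0.5024, -0.0948, 0.049]
orientation: [0.999, -0.042, -0.008, -0.002]
ft_force: [-0.1, 0.4, 0.6]
gripper_width: 0.0091
t 10.87 loc [-139.3 -130.5   49. ] F [-0.1  0.4  0.6] w 0.009 yaw err(turn) -0.002 tilt -0.9999
shift cm [ 8.03 -7.07 -5.21]
time: 11.53
ee_pos: [0.5884, -0.0323, 0.0975]
orientation: [0.999, -0.042, -0.009, -0.002]
ft_force: [-0.4, 0.2, -0.4]
gripper_width: 0.0092
t 11.53 loc [-58.7 -61.1  97.5] F [-0.4  0.2 -0.4] w 0.009 yaw err(turn) -0.002 tilt -0.9998
shift cm [0.09 0.01 6.55]
[306 276  18  20 344] [[-89.0, -65.0, 60.0], [-84.0, -60.0, 66.0], [-79.0, -54.0, 69.0]]
```

```bash
python3 -m pendant '[[-0.8,[0,0.3,2.5],0],[-0.8,[0,0.3,5],0],[-0.8,[0,0.3,6.4],0],[-0.8,[0,0.3,6.5],0],[-0.8,[0,0.3,6.5],0]]'; python3 -c "from h import *;loc((-59,-64,32))";  python3 -m pendant '[[-0.8,[-0.7,0,0.6],0],[-0.8,[-1.4,0,0.8],0],[-0.8,[-2.1,0,0.85],0],[-0.8,[-2.9,0,0.65],0],[-0.8,[-3.6,0,0.45],0],[-0.8,[-4.4,-0.1,0.05],0],[-0.8,[-5.1,-0.3,-0.35],0],[-0.8,[-5.7,-0.5,-0.6],0],[-0.8,[-6.3,-0.5,-0.9],0],[-0.8,[-6.9,-0.5,-1.1],0],[-0.8,[-7.5,-0.5,-1.3],0],[-0.8,[-8.1,-0.5,-1.4],0]]'; python3 - <<'E'
from h import *
loc((-225,-95,140))
p,d=snapshot("wrist");W=wcloud(d);g=cv2.inRange(p,(110,130,140),(235,235,245))
s=(W[...,0]<-55)&(W[...,0]>-150)&(W[...,2]>48)&(W[...,2]<85)&(W[...,1]<-30)&(W[...,1]>-158)&(g>0)
n,l,st,c=cv2.connectedComponentsWithStats(s.astype(np.uint8))
for i in range(1,n):
    if st[i,4]>50:print(st[i],np.percentile(W[l==i],[2,50,98],axis=0).round(0).tolist())
E
```

```text
time: 12.0
ee_pos: [0.5859, -0.0356, 0.0324]
orientation: [0.999, -0.043, -0.01, -0.002]
ft_force: [-0.3, -0.2, 0.3]
gripper_width: 0.0095
t 12.00 loc [-61.  -64.5  32.4] F [-0.3 -0.2  0.3] w 0.009 yaw err(turn) -0.003 tilt -0.9998
shift cm [ 0.2  -0.05  0.04]
time: 13.0
ee_pos: [0.5055, -0.0237, 0.0483]
orientation: [0.999, -0.043, -0.01, -0.002]
ft_force: [0.1, 0.3, 0.7]
gripper_width: 0.0091
t 13.00 loc [-142.1  -59.4   48.3] F [0.1 0.3 0.7] w 0.009 yaw err(turn) -0.003 tilt -0.9998
shift cm [-8.46  3.56 -9.01]
[ 266  216  215   55 6263] [[-141.0, -143.0, 48.0], [-126.0, -104.0, 52.0], [-117.0, -37.0, 59.0]]
```

```bash
python3 -m pendant '[[-0.8,[-1,0,-4],0],[-0.8,[-4,1,-8],0],[-0.8,[-7,2.5,-10],0],[-0.8,[-9,3.5,-11],0],[-0.8,[-9,3.5,-11],0],[-0.8,[-9,3.5,-11],0]]'; python3 - <<'E'
from h import *
loc((-225,-95,140))
p,d=snapshot("wrist");cv2.imwrite("pics/w9.png",p);q,d2=snapshot("scene")
t,d3=snapshot("top")
cv2.imwrite("pics/m9.png",np.vstack([cv2.resize(p,(560,420))[:300],np.hstack([cv2.resize(t[130:370,160:400],(280,280)),cv2.resize(q[170:310,230:500],(280,280))])]))
E
```

```text
time: 13.55
ee_pos: [0.4134, -0.0517, 0.1609]
orientation: [0.999, -0.044, -0.009, -0.002]
ft_force: [0.6, -0.7, -0.5]
gripper_width: 0.0091
t 13.55 loc [-231.5  -94.9  160.9] F [ 0.6 -0.7 -0.5] w 0.009 yaw err(turn) -0.004 tilt -0.9998
shift cm [0.69 0.01 2.08]
```

View pics/m9.png

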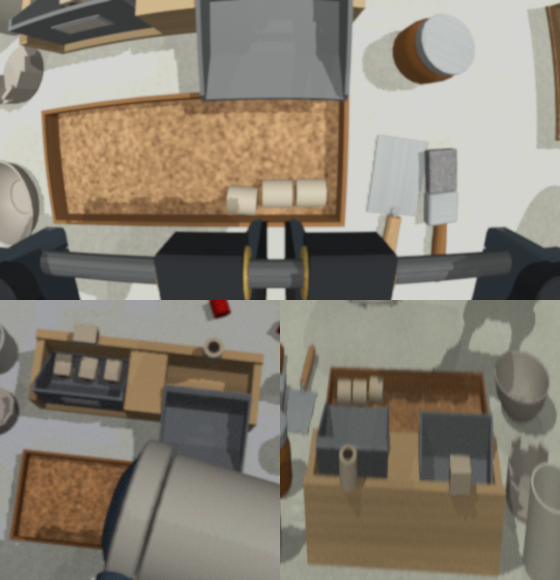

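All three tubes lie in the tray by its front wall, at (241,198), (277,192) and (310,192) of the composite. The bin is empty. Next I'll push it shut on the outer side of the lip.

```bash
python3 -m pendant '[[-0.8,[3,0,3],0],[-0.8,[5.9,0,6],0],[-0.8,[5.9,0,10],0],[-0.8,[5.9,0,13],0],[-0.8,[5.9,0,14.0],0],[-0.8,[5.9,0,14.0],0],[-0.8,[5.9,0,14.0],0]]'; python3 -c "from h import *;loc((-160.6,-95,21))"
```

```text
time: 14.28
ee_pos: [0.47, -0.0551, 0.0175]
orientation: [0.999, -0.043, -0.012, -0.002]
ft_force: [-0.2, 0.2, 0.1]
gripper_width: 0.0095
t 14.28 loc [-174.8  -93.6   17.5] F [-0.2  0.2  0.1] w 0.009 yaw err(turn) -0.002 tilt -0.9997
shift cm [ 1.41  0.14 -0.38]
```

```bash
python3 -m pendant '[[-0.8,[1.2,0.1,-0.35],0],[-0.8,[1.8,0.1,-0.75],0],[-0.8,[2.3,0.1,-1.25],0],[-0.8,[2.8,0.1,-1.85],0],[-0.8,[3.4,0.1,-2.45],0],[-0.8,[4.5,0.1,-3.25],0],[-0.8,[5.5,0.1,-3.85],0],[-0.8,[6.7,0.1,-4.35],0],[-0.8,[7.9,0.1,-4.65],0],[-0.8,[8.6,0.1,-4.85],0],[-0.8,[9.3,0.1,-5.0],0]]'; python3 -c "from h import *;loc((-68,-95,68))"
```

```text
time: 15.2
ee_pos: [0.5646, -0.0642, 0.0665]
orientation: [0.999, -0.042, -0.011, -0.002]
ft_force: [-3.1, -0.0, 1.1]
gripper_width: 0.0087
t 15.20 loc [-79.8 -94.9  66.5] F [-3.1 -0.   1.1] w 0.009 yaw err(turn) -0.002 tilt -0.9997
shift cm [ 1.17  0.01 -0.18]
```

```bash
python3 -m pendant '[[-0.8,[0.5,0,-0.2],0],[-0.8,[0.9,0,-0.2],0],[-0.8,[1.1,0,-0.2],0],[-0.8,[1.2,0,-0.2],0],[-0.8,[1.2,0,-0.2],0]]'; python3 -c "from h import *;loc((-68,-95,68))"
```

```text
time: 15.62
ee_pos: [0.5742, -0.0648, 0.0678]
orientation: [0.999, -0.042, -0.013, -0.002]
ft_force: [-12.3, 1.6, 6.3]
gripper_width: 0.0088
t 15.62 loc [-70.2 -94.7  67.8] F [-12.3   1.6   6.3] w 0.009 yaw err(turn) -0.002 tilt -0.9996
shift cm [ 0.22  0.03 -0.02]
```

```bash
python3 -m pendant '[[-0.8,[0.3,0,0],0],[-0.8,[0.4,0,0],0],[-0.8,[0.4,0,0],0]]'; python3 -c "from h import *;loc()"; python3 -m pendant '[[-0.8,[-3,0,0],0],[-0.8,[-6,0,-2],0],[-0.8,[-10,0,-6],0],[-0.8,[-14,0,-9],0],[-0.8,[-16,0,-11],0],[-0.8,[-16,0,-11],0],[-0.8,[-16,0,-11],0]]'; python3 - <<'E'
from h import *
loc()
p,d=snapshot("wrist");W=wcloud(d);q,d2=snapshot("scene")
s=(W[...,2]>108)&(W[...,2]<122)&(W[...,0]<-20)&(W[...,0]>-100)
for a,b in((-155,-35),(35,155)):
    k=s&(W[...,1]>a)&(W[...,1]<b);print(a,k.sum(),np.percentile(W[k],[5,50,95],axis=0).round(1).tolist() if k.any() else 0)
cv2.imwrite("pics/m10.png",np.vstack([cv2.resize(p,(560,420))[:300],cv2.resize(q[160:340],(560,158*2))]))
E
```

```text
time: 15.87
ee_pos: [0.574, -0.0646, 0.0671]
orientation: [0.999, -0.042, -0.017, -0.003]
ft_force: [-21.6, 0.7, 9.7]
gripper_width: 0.009
t 15.87 loc [-70.4 -94.5  67.1] F [-21.6   0.7   9.7] w 0.009 yaw err(turn) -0.002 tilt -0.9994
time: 16.45
ee_pos: [0.4181, -0.052, 0.1846]
orientation: [0.999, -0.043, -0.015, -0.002]
ft_force: [0.7, -0.5, 0.4]
gripper_width: 0.0095
t 16.45 loc [-226.9  -94.8  184.6] F [ 0.7 -0.5  0.4] w 0.009 yaw err(turn) -0.002 tilt -0.9995
-155 21 [[-51.9, -153.2, 108.1], [-51.4, -145.7, 108.6], [-50.9, -36.4, 110.5]]
35 721 [[-51.4, 39.1, 108.7], [-50.0, 85.6, 112.2], [-47.2, 146.3, 113.6]]
```

View pics/m10.png

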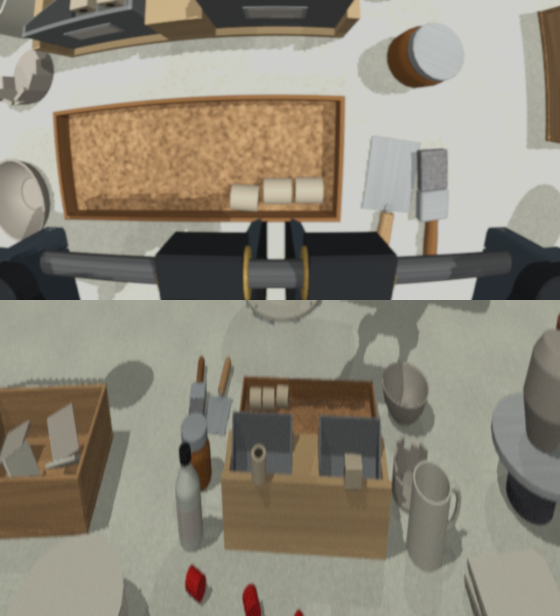

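```bash
python3 -m pendant '[[-0.8,[0,30,-3],0],[-0.8,[0,30,-3],0],[-0.8,[0,30,-3],0],[-0.8,[0,30,-3],0],[-0.8,[0,30,-3],0],[-0.8,[0,30,-3],0],[-0.8,[0,30,-3],0],[-0.8,[0,30,-3],0],[-0.8,[0,30,-3],0],[-0.8,[0,30,-3],0],[-0.8,[0,30,-3],0]]' | tail -1; python3 - <<'E'
from h import *
loc()
p,d=snapshot("top");P=cloud("top",d);X=((P[...,:2]-O)@A.T);X,Y,Z=X[...,0],X[...,1],P[...,2]
for side in(-1,1):
    s=(Z>.106)&(Z<.125)&(X<0)&(X>-.1)&(side*Y>.035)&(side*Y<.155)
    print(side,s.sum(),np.percentile(X[s],[5,50,95]).round(4),np.median(Z[s]).round(4))
t0=cv2.imread("pics/top0.png");df=cv2.absdiff(p,t0).max(2)>45
n,l,st,c=cv2.connectedComponentsWithStats(df.astype(np.uint8))
print([(c[i].round(0).tolist(),int(st[i,4])) for i in range(1,n) if st[i,4]>25])
E
```

```text
gripper_width: 0.009
t 17.47 loc [-225.  -394.   210.1] F [-0.5  0.5  0.4] w 0.009 yaw err(turn) -0.001 tilt -0.9994
-1 220 [-0.0534 -0.0518 -0.0494] 0.1134
1 224 [-0.0532 -0.0516 -0.0492] 0.1132
[([338.0, 196.0], 162), ([317.0, 198.0], 129), ([358.0, 206.0], 142), ([579.0, 392.0], 16591), ([325.0, 330.0], 90), ([303.0, 334.0], 142), ([344.0, 335.0], 173), ([245.0, 395.0], 890), ([274.0, 451.0], 4232), ([172.0, 436.0], 313), ([175.0, 470.0], 418), ([218.0, 475.0], 85)]
```

Both lips read the same (right -51.8 mm, left -51.6 mm). Apart from the arm, only the tubes have changed place between the first and last top views. I'm handing in.

```bash
python3 -c "from rig import *;print(hand_in())"
```

```text
the job is handed in; nothing more can be done
None
```

All three round tubes are in the tray, the right-hand bin that held them is pushed fully home, and the job is handed in at about 17.5 s of the 67 s allowed.

- **Identification:** The round sample tube stands behind the right bin, so that was the one to empty.
- **Swinging out:** My first push missed, passing over the lip without touching anything. The finger ends turned out to sit about 26 mm higher than the reported TCP. I corrected for that and swung the bin to its stop, where the wrist read 40 N upward.
- **Raking and closing:** I raked the tubes over the lip one at a time, then pushed the bin shut on the outer side of its lip until it met the stop at about 22 N.

**Last checks:**
- **Bins:** In the final top view the right lip is at -51.8 mm and the left at -51.6 mm. That matches the untouched left bin to within 0.2 mm, so both read as fully home.
- **Tubes:** All three lie by the tray's front wall.
- **Everything else:** Comparing the first and last top views, only the tubes and the arm with its shadow have changed place.
- **Disagreements:** The finger-length offset was the only one, and no final check failed.

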